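# Let the clear wheel out of the rack

### The arm

A 7-joint arm with a two-finger parallel gripper is mounted at the origin on the work surface. World frame = base frame: x ahead of the robot, y to its left, z up, the work surface at z = 0. Lengths are in m, angles in rad, forces in N, time in s.
With the tool pointing down it reaches from about 0.4 to 0.9 m from the base axis. Payload 5.5 kg.
Tool frame: the origin (TCP) lies between the finger pads; the fingertips stand 25 mm ahead of it and the grasp point (between the pads) lies 6 mm ahead of it; z points along the fingers, y is the line along which they close (so a half turn about z gives the same grasp; the last joint's range is limited). The gripper opens to 92 mm and grips with 3 to 60 N. Pads are 19 mm wide; open, the fingers measure 130 mm over their backs; the gripper's body (75 mm by 190 mm) begins 47 mm behind the grasp point.
Start: joints at [-1.029, 0.501, -0.427, 1.55, 0.221, 1.138, -0.21], TCP at [0.179, 0.625, 0.252] pointing down, gripper open.
Joint ranges: [-2.88, 2.88], [-0.31, 2.03], [-1.54, 1.56], [0.2, 2.42], [-1.41, 4.55], [0.19, 2.02], [-2.57, 2.57]. Speed limits (rad/s): [2.57, 2.57, 3.14, 3.14, 3.14, 3.14, 3.14].

### API

Orientations are given as a rotation vector (axis times angle).
In Python, from bench import get_state, vision, order gives the robot as it stands.
- The arm moves only by the tool carry_out, never from a script. Its arguments are lists of equal length, an entry for each row: "dr": the turn, a rotation vector about the tool's x, y, z in units of 30 degrees (1.0 is 30 degrees), a list of three; "offset": the shift along the tool's x, y, z in units of 25 cm (1.0 is 25 cm), a list of three; "gripper": the gripper command: -1 is shut, 1 is fully open, values between are in proportion. A call has 1 to 12 rows; each row shifts and turns the commanded pose from where the row before left it, along the tool's axes as they then stand; what a row does not reach is not made up. A row lasts 1/8 s, in which the tool goes at most 62.5 mm and 10.7 degrees, less where a joint would pass 70% of its speed; a pose out of reach is approached as far as the arm can. A call with a number of a shift or a turn outside -1 to 1 is refused whole. A call with a gripper value outside its range is refused whole. The fingers move at their own pace and stop on an object; "force" is the grip in N (left out, the last holds). Time passes only in rows, so rows that do not move let the fingers close. It gives the time, the measured TCP pose, the force, the opening and the grip force at its end, in the units of the state.
- get_state(): the state, without advancing time (a new reading comes with each control period).
- vision.read_camera(name): name is "scene" or "top" or "wrist"; returns the picture (400x640x3 uint8, red, green, blue); there is no depth.
- vision.get_calibration(name): a dict with "K" (3x3 intrinsics, pixels), "k1" (the pictures are not rectified: a ray, as slopes to the right and down, at radius r is drawn at 1 + k1 r^2 times it, then the intrinsics apply), "rvec" (rotation vector, rad) and "tvec" (3), from world to camera coordinates, as OpenCV has them. Camera axes: x right, y down, z forward; pixel columns grow to the right and rows downward; lengths in m; the calibration is good to about 2 mm. A picture is of the moment at which its call begins: read the wrist's pose just before it. get_calibration takes no time and is no camera call; for the wrist camera it gives the pose at the moment of the call.
- order.sign_off(): hands the job in; it is judged then, once.
The state is a dict: "t": time; "joints": joint angles; "dq": joint speeds; "effort": joint torques, N m; "eef_pos": TCP position; "orientation": TCP orientation; "ft_force": force on the tool from outside, world axes, zero at the start; "ft_torque": the same for the moment, N m; "opening": opening from 0.0 (shut) to 1.0 (fully open); "grip_force": force on a finger pad.
Only numpy, scipy, OpenCV 4.12 (cv2) and the standard library are available. Lean on these libraries where they do the work, as an engineer would, in place of code of your own. Each camera call takes 0.05 s, during which the arm holds its last target. There are 200 camera calls.

### The job

Two skate wheels, one clear and one orange, wait behind the red gates of the wooden wheel rack. With your fingertips press down the black pad of the rocking lever on the clear wheel's side, and keep it down until the clear wheel has rolled under the lifted gate and lies in the green catch tray; then let the lever come back up so that the gate is shut again and take the hand away. Do not press the other lever or touch the wheels, keep the orange wheel behind its gate, and leave everything else on the bench where it is.

Things in the scene. Friction and masses are not known exactly. Their poses are not given: they have to be found in the camera images.
- rack: Fixed wooden wheel rack, base board 370 x 250 x 12 mm. Origin on the bench (z = 0); +x runs downhill along the lanes, roughly away from the robot; +y is the robot's left. Two open lanes 36 mm wide, centred on y = +24 mm (left) and -24 mm (right), walls 20 mm high, slope down 8 degrees to +x; lane floor 45 mm above the bench at x = 0. The red gates hang across the lanes at x = +4 mm.
- clear_wheel: Clear skate wheel (looks pale; white core), 50 mm diameter, 32 mm wide, about 90 g, standing on its rim in one lane, just uphill of its gate: at rack x = -22 mm, y = +24 or -24 mm, z = 73 mm. Origin at its centre. With the gate up it rolls in about a second into the green catch tray, the lowest 80 mm of the lanes, and stops at its end wall with its centre at rack x = 127 mm, z = 52 mm.
- orange_wheel: Solid orange skate wheel of the same size in the other lane. Origin at its centre. Must stay behind its gate.
- pad_left (a point): Black rubber pad 46 x 50 mm (x, y) on the red paddle at the robot's end of the left (+y) lever, which works the left lane's gate. Origin: centre of its upper face, at rest 112 mm above the bench, at rack x = -160 mm, y = +87 mm. Leans 8 degrees at rest, higher on the robot's side. Fully down it is 41 mm lower and 2 mm nearer the robot. A spring resists with 2.5 to 5 N and brings it back up.
- pad_right (a point): The same pad of the right (-y) lever, which works the right lane's gate: at rack x = -160 mm, y = -87 mm.
- gate_left (a joint): Angle of the left lever, rad: 0 = pad up, gate shut; grows as the pad is pressed; stop at 0.53. The wheel passes under the gate from about 0.45. The lever rocks on a horizontal pin along rack y, at rack x = -85 mm, 87 mm above the bench.
- gate_right (a joint): The same for the right rocking lever.
- bearing_a: Steel skate bearing, 22 mm diameter, 7 mm high, lying on the rack's base board between the two levers. Origin at its underside. To be left alone.
- bearing_b: A second such bearing, likewise on the base board between the levers. To be left alone.
- spacer: White nylon kingpin spacer, 16 mm diameter, 20 mm tall, standing on the base board between the levers. To be left alone.
- skate_tool: Black T-shaped skate tool, 135 x 90 x 14 mm, lying on the bench to the left. To be left alone.
- jar: Pale glass jar with a green hinged, wired-down lid, 84 mm diameter, 120 mm tall, standing on the bench to the left. To be left alone.
Not all that is in view belongs to the job. Several things have the shape of the orange_wheel; the one meant has the colours described above.

How it is judged:
On the way, in this order (a step that is already met when the one before it is completed fails the run):
1. the pad on the clear wheel's side is pressed down by the fingers and its gate lifts (((y of clear_wheel in the frame of rack above 0 m and value of joint gate_left above 0.3 rad and (contact force between the fingers and gate_left_c4 above 0.5 N or contact force between the fingers and gate_left_c5 above 0.5 N)) or (y of clear_wheel in the frame of rack below 0 m and value of joint gate_right above 0.3 rad and (contact force between the fingers and gate_right_c4 above 0.5 N or contact force between the fingers and gate_right_c5 above 0.5 N)))), for 0.05 s.
2. the clear wheel lies in the catch tray while its lever is still held down (x of clear_wheel in the frame of rack above 0.105 m and linear speed of clear_wheel below 0.1 m/s and ((y of clear_wheel in the frame of rack above 0 m and value of joint gate_left above 0.3 rad) or (y of clear_wheel in the frame of rack below 0 m and value of joint gate_right above 0.3 rad))), for 0.05 s.
At the end, for the whole second after the job is handed in: The clear wheel lies at rest in the green catch tray (its centre within 105 to 145 mm downhill of the rack's origin), both gates are shut again (levers within 0.05 rad of rest), and the orange wheel is still behind its gate (x of clear_wheel in the frame of rack between 0.105 and 0.145 m and y of clear_wheel in the frame of rack between -0.045 and 0.045 m and z of clear_wheel in the frame of rack below 0.065 m and linear speed of clear_wheel below 0.02 m/s and value of joint each of gate_left, gate_right below 0.05 rad and x of orange_wheel in the frame of rack below 0 m); the robot touches nothing.
It fails at once if the lever on the orange wheel's side is pressed ((y of clear_wheel in the frame of rack above 0 m and value of joint gate_right above 0.12 rad) or (y of clear_wheel in the frame of rack below 0 m and value of joint gate_left above 0.12 rad)).
It fails at once if the orange wheel gets out from behind its gate (x of orange_wheel in the frame of rack above 0 m).
It fails at once if the robot touches a wheel (contact force between any of the fingers, the arm and clear_wheel above 0.5 N or contact force between any of the fingers, the arm and orange_wheel above 0.5 N).
It fails at once if a wheel is lifted off its lane (z of any of clear_wheel, orange_wheel in the frame of rack above 0.09 m).
It fails at once if a bearing, the spacer, the skate tool or the jar is moved (more than 15 mm) or tipped (distance of any of bearing_a, bearing_b, spacer, skate_tool, jar from where it was at the start of the episode above 0.015 m or angle between any of spacer, jar's own z axis and vertical above 0.4 rad).
It also fails if it takes over 35 s, if anything falls off the work surface, if the arm or the gripper's body presses on something with over 40 N, if the wrist force passes 120 N, or if a joint passes its speed limit or range.

## Working session

There is one attempt and no reset: what is moved stays moved. The work goes in short steps, Python scripts to look and compute and a tool call to move; the robot and the scene stay as the last step left them, time stands still between calls to the robot, and variables do not carry over. Pictures are saved under pics/ and viewed, at most 10 in all, crops included, and the job is handed in when it is done.

Besides the shell and the picture viewer there is one more tool, called after ">>>" as name(argument=value, ...), one argument or row to a line, values as JSON. carry_out: Moves the arm, as the interface text tells. Its arguments: {"type":"object","properties":{"dr":{"type":"array","items":{"type":"array","items":{"type":"number","minimum":-1,"maximum":1}}},"offset":{"type":"array","items":{"type":"array","items":{"type":"number","minimum":-1,"maximum":1}}},"gripper":{"type":"array","items":{"type":"number"}},"force":{"type":"number"}},"required":["dr","offset","gripper"]}

```bash
mkdir -p pics; python3 - <<'E'
from bench import get_state, vision
import cv2
s=get_state();print(s)
for n in("scene","top"):
    cv2.imwrite(f"pics/{n}1.png",vision.read_camera(n)[:,:,::-1]);print(n,vision.get_calibration(n))
E
```

```text
{'t': 0.0, 'joints': array([-1.02879146,  0.5018227 , -0.42678165,  1.55146869,  0.22082453,
        1.13826543, -0.21031076]), 'dq': array([-1.17293846e-03,  2.51291089e-05,  4.85955669e-04,  9.40728694e-04,
        1.88769619e-03, -8.79103394e-04,  4.95899549e-05]), 'effort': array([-2.57656811e-04, -5.66578603e+01, -5.81644133e+00, -2.79119503e+01,
       -6.87887566e-02,  3.02677543e-02,  1.62341898e-04]), 'eef_pos': array([0.17876035, 0.62426069, 0.25068544]), 'orientation': array([-4.36409022e-01, -3.11082655e+00,  2.95281742e-03]), 'ft_force': array([-0.47216801,  0.35134829, -0.15380739]), 'ft_torque': array([ 0.03986539, -0.01884779,  0.06979502]), 'grip_force': 0.0, 'opening': 1.0007224590715036}
scene {'K': array([[389.95720747,   0.        , 314.09380184],
       [  0.        , 389.95720747, 199.93787706],
       [  0.        ,   0.        ,   1.        ]]), 'k1': -0.030563998228689056, 'rvec': array([ 2.16155102,  0.98407884, -0.43179574]), 'tvec': array([-0.4128341 , -0.19906956,  1.27445946])}
top {'K': array([[480.3371281 ,   0.        , 329.63284448],
       [  0.        , 480.3371281 , 199.85773259],
       [  0.        ,   0.        ,   1.        ]]), 'k1': 0.04913733851445565, 'rvec': array([ 2.20048192, -2.16454234,  0.06618822]), 'tvec': array([0.0708922 , 0.55902352, 1.2957581 ])}
```

View pics/scene1.png

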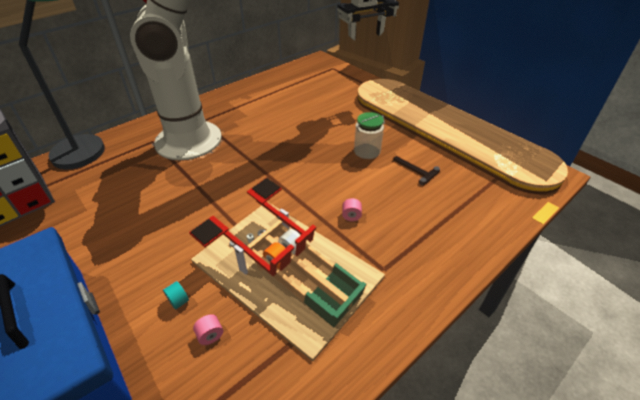

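View pics/top1.png

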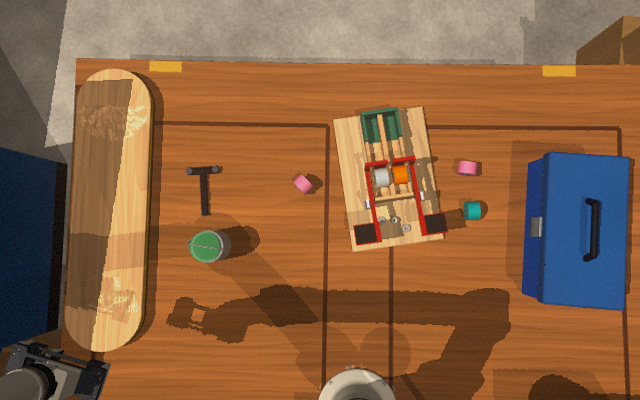

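The top view shows the white wheel at (381,177) in the left lane and the orange one at (400,174) in the right lane. The left pad is at about (368,233) and the right pad at about (433,223). Lookalikes are the two pink wheels at (303,183) and (468,167) and the teal one at (473,210), all loose on the bench. I'll check this in a close crop.

```bash
python3 - <<'E'
import cv2,numpy as np
a=cv2.imread("pics/top1.png")[95:260,320:460];b=cv2.imread("pics/scene1.png")[170:360,185:395]
a=cv2.resize(a,None,fx=3.6,fy=3.6,interpolation=cv2.INTER_CUBIC)
b=cv2.resize(b,None,fx=3,fy=3,interpolation=cv2.INTER_CUBIC)
cv2.imwrite("pics/a.png",a);cv2.imwrite("pics/b.png",b)
E
```

```text
(no output)
```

View pics/a.png

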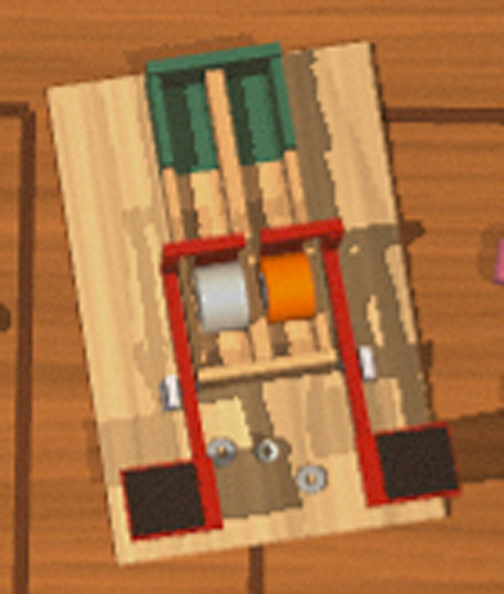

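View pics/b.png

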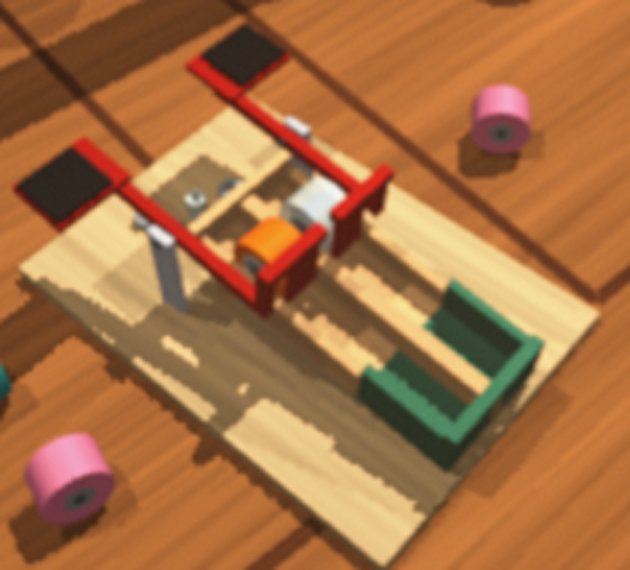

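In the crops the clear wheel is in the left lane, so the left pad is the one to press. Its centre is at crop a (165,501) and crop b (243,57). Next I triangulate.

```bash
cat >h.py <<'E'
import cv2,numpy as np
from bench import vision
def ray(n,p):
    c=vision.get_calibration(n);R=cv2.Rodrigues(c["rvec"])[0]
    u=cv2.undistortPoints(np.array([[p]],float),c["K"],np.array([c["k1"],0,0,0,0.]))[0,0]
    return -R.T@c["tvec"],R.T@np.array([*u,1])
def atz(n,p,z):
    o,d=ray(n,p);return o+d*(z-o[2])/d[2]
def tri(l):
    A=0;b=0;rs=[ray(*x) for x in l]
    for o,d in rs:
        d=d/np.linalg.norm(d);P=np.eye(3)-np.outer(d,d);A=A+P;b=b+P@o
    x=np.linalg.solve(A,b)
    return x,[np.linalg.norm(np.cross(x-o,d/np.linalg.norm(d))) for o,d in rs]
E
python3 - <<'E'
from h import *
from bench import get_state
A=lambda x,y:("top",(320+(x+.5)/3.6-.5,95+(y+.5)/3.6-.5))
B=lambda x,y:("scene",(185+(x+.5)/3-.5,170+(y+.5)/3-.5))
print("pad",tri([A(165,501),B(243,57)]), "R",tri([A(416,461),B(67,185)]))
C=np.array([atz(*A(*p),.012) for p in [(48,90),(370,42),(445,515),(118,563)]])[:,:2]
print(C)
print([np.linalg.norm(C[i]-C[i-1]) for i in range(4)])
c=C.mean(0);d=(C[0]+C[1]-C[2]-C[3]);yaw=np.arctan2(d[1],d[0]);print("c",c,np.degrees(yaw))
e=np.array([np.cos(yaw),np.sin(yaw)]);f=np.array([-e[1],e[0]])
# base centre may not be the rack origin; deduce from pads
pL=atz(*A(165,501),.112)[:2];pR=atz(*A(416,461),.112)[:2];print(pL,pR,np.linalg.norm(pL-pR),(pL-c)@e,(pL-c)@f,(pR-c)@e,(pR-c)@f)
w=pL-pR;print("yaw pads",np.degrees(np.arctan2(-w[0],w[1])))
R=cv2.Rodrigues(get_state()["orientation"])[0];print(R,np.degrees(np.arctan2(R[1,1],R[0,1])))
E
```

```text
pad (array([ 0.46735519, -0.01244386,  0.10526275]), [np.float64(0.0009873695310264313), np.float64(0.0009873695310265013)]) R (array([ 0.49822015, -0.18884498,  0.10782453]), [np.float64(0.0004190834514499719), np.float64(0.00041908345145005973)])
[[ 0.78209623  0.074604  ]
 [ 0.82282581 -0.17310987]
 [ 0.45994603 -0.23125385]
 [ 0.4192485   0.01559416]]
[np.float64(0.3676147875058061), np.float64(0.25103995669936796), np.float64(0.3675084530991766), np.float64(0.2501803890397936)]
c [ 0.62102914 -0.07854139] 9.170118228884789
[ 0.46681193 -0.0128165 ] [ 0.49792267 -0.18834348] 0.17826272102115492 -0.14177190234550455 0.08946192503917375 -0.13903186906468343 -0.08877973654275298
yaw pads 10.05083251572754
[[-9.61387737e-01  2.75196913e-01 -5.27654953e-04]
 [ 2.75197416e-01  9.61386239e-01 -1.69771609e-03]
 [ 4.00739817e-05 -1.77737271e-03 -9.99998420e-01]] 74.026224846434
```

>>> carry_out(
  dr=[
    [0, 0, 0],
    [0, 0, 0],
    [0, 0, 0],
    [0, 0, 0],
    [0, 0, 0],
    [0, 0, 0],
    [0, 0, 0],
    [0, 0, 0],
    [0, 0, 0],
    [0, 0, 0],
    [0, 0, 0],
    [0, 0, 0],
  ],
  offset=[
    [-0.12, -0.14, 0],
    [-0.12, -0.14, 0],
    [-0.12, -0.14, 0],
    [-0.12, -0.14, 0],
    [-0.12, -0.14, 0],
    [-0.12, -0.14, 0],
    [-0.12, -0.14, 0],
    [-0.12, -0.14, 0],
    [-0.12, -0.14, 0],
    [-0.12, -0.14, 0],
    [-0.12, -0.14, 0],
    [-0.12, -0.14, 0],
  ],
  gripper=[-1, -1, -1, -1, -1, -1, -1, -1, -1, -1, -1, -1],
)

```text
t: 1.6
eef_pos: [0.4096, 0.1206, 0.2516]
orientation: [-0.436, -3.111, -0.0]
ft_force: [-0.8, 0.5, -0.5]
opening: 0.004
grip_force: 0.0
```

>>> carry_out(
  dr=[
    [0, 0, 0],
    [0, 0, 0],
    [0, 0, 0],
    [0, 0, 0],
    [0, 0, -0.21],
    [0, 0, -0.21],
    [0, 0, -0.21],
    [0, 0, -0.21],
    [0, 0, 0],
  ],
  offset=[
    [-0.09, -0.112, 0],
    [-0.09, -0.112, 0],
    [-0.09, -0.112, 0],
    [-0.09, -0.112, 0],
    [0, 0, 0.05],
    [0, 0, 0.05],
    [0, 0, 0.05],
    [0, 0, 0.05],
    [0, 0, 0],
  ],
  gripper=[-1, -1, -1, -1, -1, -1, -1, -1, -1],
)

```text
t: 2.72
eef_pos: [0.464, -0.0104, 0.2007]
orientation: [0.251, -3.129, -0.0]
ft_force: [-0.4, 0.1, 0.1]
opening: 0.006
grip_force: 0.0
```

```bash
python3 - <<'E'
from h import *
from bench import get_state
s=get_state();print(s["eef_pos"],cv2.Rodrigues(s["orientation"])[0])
w=vision.read_camera("wrist");t=vision.read_camera("scene")
c=cv2.resize(t[150:280,180:380],(616,400),interpolation=cv2.INTER_CUBIC)
cv2.imwrite("pics/w2.png",w[:,:,::-1]);cv2.imwrite("pics/s2.png",c[:,:,::-1])
cal=vision.get_calibration("wrist")
for z in(.105,.112):
  p,_=cv2.projectPoints(np.array([[.467,-.0125,z],[s["eef_pos"][0],s["eef_pos"][1],z]]),cal["rvec"],cal["tvec"],cal["K"],np.array([cal["k1"],0,0,0,0.]));print(p)
E
```

```text
[ 0.46400062 -0.01040978  0.2006628 ] [[-9.87210437e-01 -1.59397992e-01 -2.79864479e-03]
 [-1.59398702e-01  9.87214289e-01  3.13069504e-05]
 [ 2.75787186e-03  4.77006895e-04 -9.99996083e-01]]
[[[317.94548503 215.93174125]]

 [[321.65293492 212.24045477]]]
[[[317.84094118 218.99586513]]

 [[321.65628198 215.20600284]]]
```

View pics/w2.png

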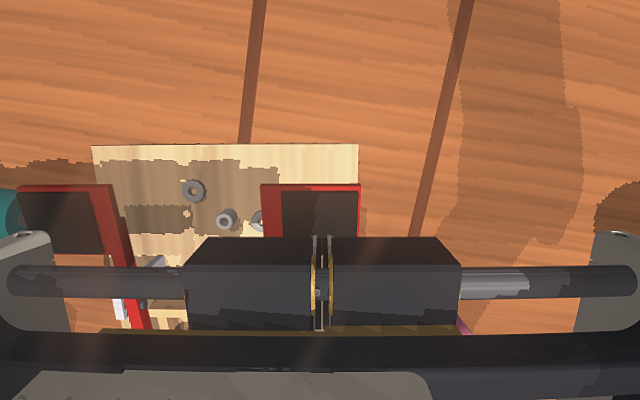

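View pics/s2.png

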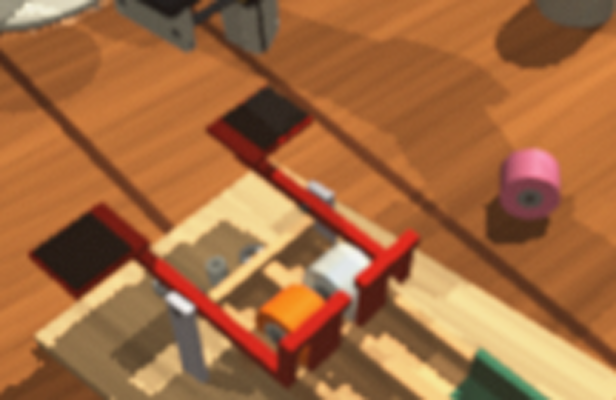

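The wrist view shows the left pad spanning columns 281–360 from row 191, so the tool is laterally centred and about 5–8 mm too far robot-ward. I shift 6 mm forward and press in stages.

>>> carry_out(
  dr=[
    [0, 0, 0],
    [0, 0, 0],
    [0, 0, 0],
    [0, 0, 0],
    [0, 0, 0],
    [0, 0, 0],
    [0, 0, 0],
    [0, 0, 0],
    [0, 0, 0],
  ],
  offset=[
    [-0.025, 0, 0.06],
    [0, 0, 0.06],
    [0, 0, 0.06],
    [0, 0, 0.05],
    [0, 0, 0.04],
    [0, 0, 0.04],
    [0, 0, 0.04],
    [0, 0, 0.04],
    [0, 0, 0],
  ],
  gripper=[-1, -1, -1, -1, -1, -1, -1, -1, -1],
)

```text
t: 3.95
eef_pos: [0.4707, -0.0095, 0.1035]
orientation: [0.252, -3.13, -0.0]
ft_force: [-5.1, -0.4, 4.4]
opening: 0.004
grip_force: 2.9
```

>>> carry_out(
  dr=[
    [0, 0, 0],
    [0, 0, 0],
    [0, 0, 0],
    [0, 0, 0],
  ],
  offset=[
    [0, 0, 0.015],
    [0, 0, 0.01],
    [0, 0, 0.005],
    [0, 0, 0],
  ],
  gripper=[-1, -1, -1, -1],
)

```text
t: 4.45
eef_pos: [0.4715, -0.0094, 0.0992]
orientation: [-0.252, 3.131, -0.0]
ft_force: [-13.3, -1.2, 31.3]
opening: 0.001
grip_force: 17.1
```

>>> carry_out(
  dr=[
    [0, 0, 0],
    [0, 0, 0],
    [0, 0, 0],
    [0, 0, 0],
    [0, 0, 0],
    [0, 0, 0],
    [0, 0, 0],
    [0, 0, 0],
    [0, 0, 0],
    [0, 0, 0],
  ],
  offset=[
    [0, 0, 0],
    [0, 0, 0],
    [0, 0, 0],
    [0, 0, 0],
    [0, 0, 0],
    [0, 0, 0],
    [0, 0, 0],
    [0, 0, 0],
    [0, 0, 0],
    [0, 0, 0],
  ],
  gripper=[-1, -1, -1, -1, -1, -1, -1, -1, -1, -1],
)

```text
t: 5.7
eef_pos: [0.4714, -0.0094, 0.0992]
orientation: [-0.252, 3.131, -0.0]
ft_force: [-12.8, -0.0, 31.7]
opening: 0.0
grip_force: 16.8
```

```bash
python3 - <<'E'
from h import *
t=vision.read_camera("scene")
c=cv2.resize(t[150:340,180:400],None,fx=3,fy=3,interpolation=cv2.INTER_CUBIC)
cv2.imwrite("pics/s3.png",c[:,:,::-1])
E
```

```text
(no output)
```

View pics/s3.png

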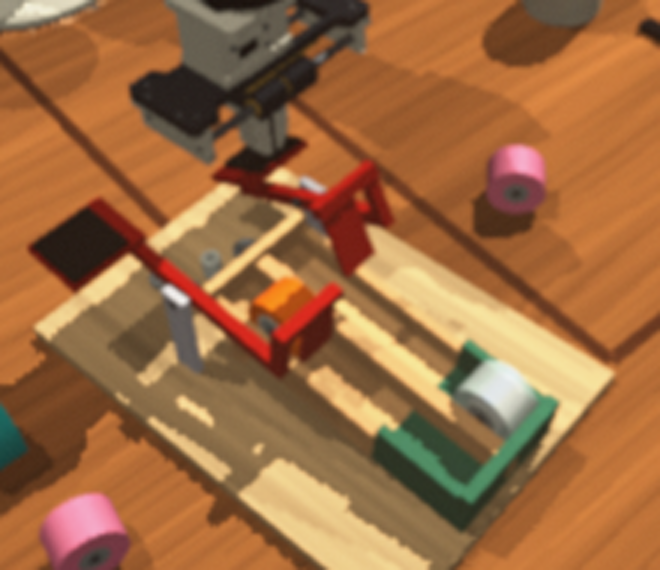

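The lever is at its stop and the left gate is up. The clear wheel lies in the green tray at (497,395), and the orange wheel is still behind its gate at (285,305). I now release the lever slowly and lift the hand away.

>>> carry_out(
  dr=[
    [0, 0, 0],
    [0, 0, 0],
    [0, 0, 0],
    [0, 0, 0],
    [0, 0, 0],
    [0, 0, 0],
    [0, 0, 0],
    [0, 0, 0],
    [0, 0, 0],
    [0, 0, 0],
    [0, 0, 0],
    [0, 0, 0],
  ],
  offset=[
    [0, 0, 0],
    [0, 0, -0.03],
    [0, 0, -0.03],
    [0, 0, -0.03],
    [0, 0, -0.03],
    [0, 0, -0.03],
    [0, 0, -0.03],
    [0, 0, -0.04],
    [0, 0, -0.08],
    [0, 0, -0.1],
    [0, 0, -0.1],
    [0, 0, 0],
  ],
  gripper=[-1, -1, -1, -1, -1, -1, -1, -1, -1, -1, -1, -1],
)

```text
t: 7.25
eef_pos: [0.4726, -0.0093, 0.2237]
orientation: [-0.252, 3.127, -0.0]
ft_force: [0.6, 0.9, -0.2]
opening: 0.002
grip_force: 0.0
```

>>> carry_out(
  dr=[
    [0, 0, 0],
    [0, 0, 0],
    [0, 0, 0],
    [0, 0, 0],
    [0, 0, 0],
    [0, 0, 0],
  ],
  offset=[
    [0, 0, -0.05],
    [0, 0, -0.05],
    [0, 0, 0],
    [0, 0, 0],
    [0, 0, 0],
    [0, 0, 0],
  ],
  gripper=[-1, -1, -1, -1, -1, -1],
)

```text
t: 8.0
eef_pos: [0.471, -0.0094, 0.2463]
orientation: [0.253, -3.131, -0.0]
ft_force: [0.4, 0.1, -0.4]
opening: 0.008
grip_force: 0.0
```

```bash
python3 - <<'E'
from h import *
t=vision.read_camera("scene")
c=cv2.resize(t[150:340,180:400],None,fx=3,fy=3,interpolation=cv2.INTER_CUBIC)
cv2.imwrite("pics/s4.png",c[:,:,::-1])
E
```

```text
(no output)
```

View pics/s4.png

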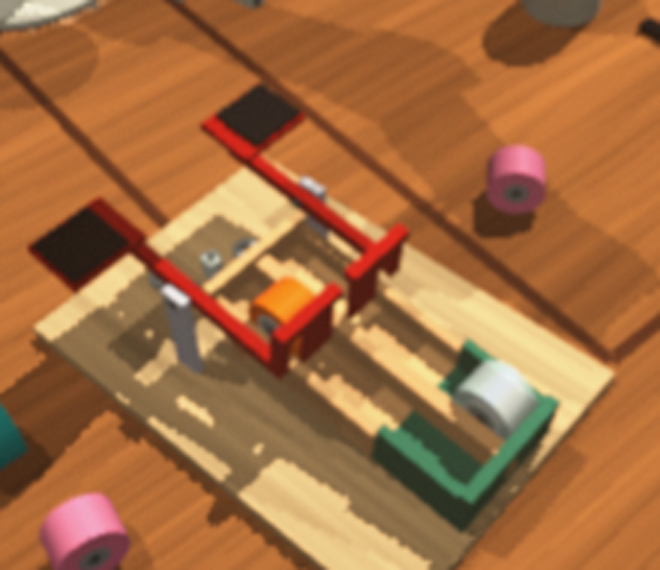

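Both gates are shut, the clear wheel is in the tray at (497,395), the orange wheel is behind its gate at (285,305), and the hand is clear.

```bash
python3 -c "
from bench import order
print(order.sign_off())"
```

```text
the job is handed in; nothing more can be done
None
```

The job is handed in, with no verdict returned: the last picture shows the clear wheel in the green catch tray, both gates shut, the orange wheel still behind its gate and the hand clear of the rack.

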